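# Reset the welding table's sliding stop by one hole

## Robot

A 6-joint arm with a two-finger parallel gripper is mounted at the origin on the work surface. World frame = base frame: x ahead of the robot, y to its left, z up, the work surface at z = 0. Lengths are in m, angles in rad, forces in N, time in s.
With the tool pointing down it reaches from about 0.275 to 0.75 m from the base axis. Payload 10.2 kg.
Tool frame: the origin (TCP) lies midway between the tips of the shut fingers; the grasp point (between the pads) lies 19 mm behind it (env.hold_point_z is the distance from the TCP to the grasp point, in m); x points along the fingers, z is the direction in which the jaws open and shut, and the axes are right-handed (so a half turn about x gives the same grasp; the last joint's range is limited). The gripper opens to 85 mm and grips with 20 to 120 N. Pads are 22 mm wide; open, the fingers measure 114 mm over their backs; the gripper's body (76 mm by 85 mm) begins 54 mm behind the grasp point. The pads swing forward as they close: fully open they stand 13 mm farther back than shut.
Start: joints at [-1.47, 0.313, 1.498, -0, 1.331, -0.223], TCP at [0.167, -0.498, 0.231] pointing down, gripper open.
Joint ranges: [-2.94, 2.94], [-0.97, 2.17], [0.19, 2.56], [-1.23, 4.37], [0.02, 3.11], [-2.88, 2.88]. Speed limits (rad/s): [2.39, 2.39, 3.01, 3.14, 3.14, 3.14].

## Interface

Orientations are given as a unit quaternion [x, y, z, w].
In Python, from bench import env, kinematics, monitor, eyes, job gives the robot as it stands. The module is installed in compiled form; this text tells all that it offers. Calls block until the motion is done:
- env.reach(position, orientation): joint-space move of the TCP to a pose.
- env.movel(position, velocity=0.15, frame=None, guard=None): straight line of the TCP; frame=None keeps the orientation; velocity is the mean speed in m/s. With guard (N) it stops when the force on the tool has changed by that much, and returns True; else False.
- env.set_joints(angles): joint-space move.
- env.release() and env.close_gripper(effort=None): open the fingers fully, or close them until they stop; effort is the grip in N (None keeps the last).
- env.hold(seconds).
- kinematics.ik(position, orientation): joint angles nearest the present ones, or None.
- monitor.sense(): the state.
- eyes.grab_frame(name): name is "side" or "top"; returns a dict with "frame" (420x560x3 uint8, red, green, blue), "mtx" (3x3 intrinsics, pixels), "view" (4x4, takes a point from world to camera coordinates). Camera axes: x right, y down, z forward; pixel columns grow to the right and rows downward; lengths in m; the calibration is good to about 2 mm. A picture is of the moment at which its call begins. There is no depth.
A pose or a line that the arm cannot do raises env.MotionError and nothing moves.
- job.hand_in(): hands the job in, once; it reports no verdict.
The state is a dict: "clock": time; "joints": joint angles; "qvel": joint speeds; "joint_efforts": joint torques, N m; "position": TCP position; "ee_rot": TCP orientation; "contact_force": force on the tool from outside, world axes, zero at the start; "ft_torque": the same for the moment, N m; "finger_gap": opening from 0.0 (shut) to 1.0 (fully open).
Only numpy, scipy, OpenCV 4.12 (cv2) and the standard library are available. Lean on these libraries where they do the work, as an engineer would, in place of code of your own. Each camera call takes 0.05 s, during which the arm holds its last target. There are 200 camera calls.

## Task

The blue sliding stop on the welding table is latched by its red sprung button. Gently press the button to free it and slide the stop exactly one hole farther out along the slotted tube, away from the yellow end block, until the button pops all the way up in that next hole and locks. Never force the stop or the button, leave the loose things lying around where they are, and let go of the stop when it is locked.

Things in the scene. Friction and masses are not known exactly. Their poses are not given: they have to be found in the camera images.
- tube: Fixed slotted square steel tube, 40 mm wide, top 60 mm above the table. Origin: on the table under the hole where the button is latched at the start. +y runs along the tube OUTWARD, z up. Holes in its top are unevenly spaced: one 42 mm inward of the start; the next outward 35 to 57 mm from it (differs each time, hidden under the stop: feel for it); another 38 mm beyond that.
- end_block (a point): Middle of the top of the yellow block (70 x 36 mm, 66 mm high) at the tube's inner end, at tube y = -146 mm. The black cap (44 x 42 mm, 60 mm high) at the outer end lies at y = 176 to 218 mm.
- sleeve (a joint): Position of the blue stop along the tube, m: 0 at the start, growing outward, range -0.050 to 0.098; moves no other way. About 3 N friction, 0.4 to 0.9 kg. It is a sleeve 54 mm wide round the tube, from 28 mm inward to 75 mm outward of the button's axis, flat top 70 mm above the table.
- plate_top (a point): Middle of the top edge (115 mm above the table) of the upright aluminium plate on the stop: 10 mm thick along the tube, 56 mm wide across it, rising 45 mm from the stop's top, 62 mm outward of the button's axis. A good place to take or push the stop.
- button (a joint): How far the button is pressed, m. 0 = up and locked in a hole (1.2 mm play each way); about 0.0065 = let up between holes, held by the tube's underside: the stop slides and the button pops up by itself at the next hole; 0.011 = bottom (rubber bumper). Spring 4 N at first, 9 N at the bottom. Held down beyond 0.007 it passes over holes. Over 25 N from a hole's edge or 40 N from a finger is forcing it.
- button_top (a point): Centre of the top of the red round button, 26 mm diameter, riding on the stop; 86 mm above the table when up, sinking straight down when pressed. A fingertip pressing it can drag the stop along by friction. Let up before the stop has moved 9 mm, it springs back into the same hole.
- hammer: Loose hammer, 240 mm long, lying on the far side of the tube, not to be moved. Origin on the table under its middle.
- tee: Loose welded T piece, 60 x 90 mm base, 40 mm high, copper-coloured base and dark web, on the robot's side of the tube, not to be moved. Origin under its middle.
- coupon: Loose rusty flat steel coupon, 50 x 100 x 8 mm, on the robot's side of the tube, not to be moved. Origin under its middle.
- magnet: Loose red magnet square, 75 x 66 x 16 mm, on the far side of the tube, not to be moved. Origin under the red part's middle.

How it is judged:
On the way:
1. the button is held down and the stop has been slid out of its first hole (value of joint sleeve between 0.009 and 0.03 m and value of joint button above 0.0045 m), for 0.1 s.
At the end, for the whole second after the job is handed in: The stop stands still one hole farther out (sleeve joint between 0.032 and 0.060 m, wherever that hole lies) and the button is fully up, locked in the hole (button joint under 0.002 m) (value of joint sleeve between 0.032 and 0.06 m and value of joint button below 0.002 m and velocity of joint sleeve between -0.005 and 0.005 m/s); the robot touches nothing.
It fails at once if the button is pressed with more than 40 N (contact force between button and anything else above 40 N).
It fails at once if the button is strained against the edge of a hole with more than 25 N (while no finger is on it) (contact force between button and anything else above 25 N and contact force between the fingers and button below 0.5 N).
It fails at once if a loose thing is moved more than 20 mm (distance of any of hammer, tee, coupon, magnet from where it was at the start of the episode above 0.02 m).
It also fails if it takes over 58 s, if anything falls off the work surface, if the arm or the gripper's body presses on something with over 40 N, if the wrist force passes 120 N, or if a joint passes its speed limit or range.

## Working session

There is one attempt and no reset: what is moved stays moved. The work goes in short steps, each a Python script; the robot and the scene stay as the last script left them, time stands still between calls to the robot, and variables do not carry over. Pictures are saved under pics/ and viewed, about 8 in all and at most 12, crops included, and the job is handed in when it is done.

```bash
mkdir -p pics; python3 - <<'E'
from bench import env, kinematics, monitor, eyes, job
import cv2,numpy as np
for n in("side","top"):
    f=eyes.grab_frame(n); cv2.imwrite(f"pics/{n}0.png",f["frame"][:,:,::-1]); print(n,f["mtx"].tolist(),np.round(f["view"],4).tolist())
print(monitor.sense(), env.hold_point_z)
E
```

```text
side [[404.56857778161185, 0.0, 280.25259075930467], [0.0, 404.56857778161185, 214.71721100257477], [0.0, 0.0, 1.0]] [[-0.9208, -0.3899, -0.0098, 0.5185], [-0.1901, 0.4706, -0.8617, 0.2064], [0.3405, -0.7916, -0.5074, 0.5926], [0.0, 0.0, 0.0, 1.0]]
top [[532.586810399351, 0.0, 279.3573969362695], [0.0, 532.586810399351, 211.3807574845866], [0.0, 0.0, 1.0]] [[0.0252, -0.9994, 0.0225, -0.0577], [-0.9871, -0.0284, -0.1578, 0.5733], [0.1583, -0.0182, -0.9872, 0.925], [0.0, 0.0, 0.0, 1.0]]
{'clock': 0.1, 'joints': array([-1.47037718e+00,  3.13417221e-01,  1.49834221e+00, -2.05938707e-05,
        1.33095556e+00, -2.23390556e-01]), 'qvel': array([-0.00033218, -0.00193529, -0.00315824, -0.00019706,  0.00290076,
        0.00059193]), 'joint_efforts': array([ 2.60773013e-03, -4.12895072e+01, -2.60140657e+01, -9.29901626e-05,
        3.07571383e-03, -1.09756428e-06]), 'position': array([ 0.1670112 , -0.49750338,  0.23078755]), 'ee_rot': array([ 0.41315293,  0.57432926, -0.4125677 ,  0.57379304]), 'contact_force': array([ 0.43311361,  0.68556997, -0.28340679]), 'ft_torque': array([ 0.03402534,  0.01955734, -0.05708832]), 'finger_gap': 1.0023662683923713} 0.0187
```

View pics/top0.png

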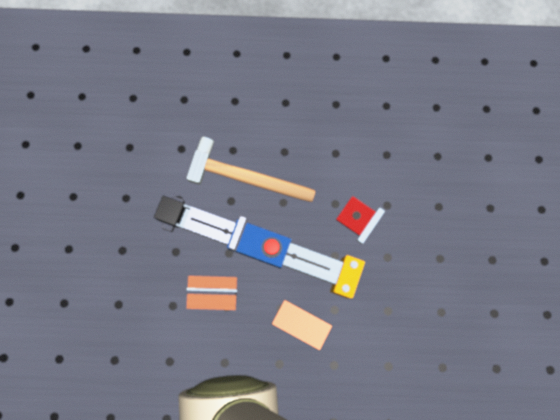

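View pics/side0.png

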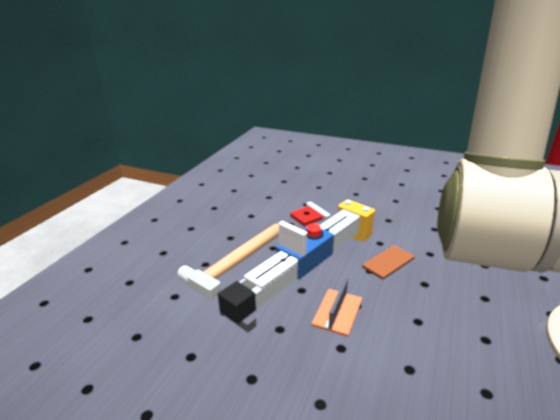

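The top view shows the red button near (272,246), the plate's top edge near (238,233), the yellow block near (349,277) and the black cap near (170,210). The side view shows the button near (314,230). I'll enlarge the stop and find the blobs by colour.

```bash
cat > h.py <<'E'
from bench import env, kinematics, monitor, eyes, job
import cv2,numpy as np
from scipy.spatial.transform import Rotation as R
def ray(f,uv,z):
    V=f["view"];Rm,t=V[:3,:3],V[:3,3]; c=-Rm.T@t
    d=Rm.T@np.linalg.inv(f["mtx"])@np.array([*uv,1.]); return c+d*(z-c[2])/d[2]
def proj(f,p):
    q=f["mtx"]@(f["view"]@np.array([*p,1.]))[:3]; return q[:2]/q[2]
def blob(img,lo,hi,roi):
    h=cv2.cvtColor(img,cv2.COLOR_RGB2HSV); m=cv2.inRange(h,lo,hi); k=np.zeros_like(m); x0,y0,x1,y1=roi;k[y0:y1,x0:x1]=255
    M=cv2.moments(m&k,True); return (M["m10"]/M["m00"],M["m01"]/M["m00"]),M["m00"]
E
python3 - <<'E'
from h import *
f=eyes.grab_frame("top"); g=f["frame"]
b,a=blob(g,(0,150,120),(8,255,255),(258,232,288,262)); y,ay=blob(g,(20,150,120),(35,255,255),(325,245,375,305))
print(b,a,ray(f,b,.086)); print(y,ay,ray(f,y,.066)); 
s=eyes.grab_frame("side"); b2,a2=blob(s["frame"],(0,150,120),(8,255,255),(300,222,328,242)); print(b2,a2,ray(s,b2,.084))
B=ray(f,b,.086);Y=ray(f,y,.066);d=(B-Y)[:2];print(np.linalg.norm(d),np.degrees(np.arctan2(d[1],d[0])))
for n,F,(x,yy) in(("t",f,(150,180)),("s",s,(210,180))):
    w,h=(220,130)if n=="t" else(190,140)
    c=F["frame"][yy:yy+h,x:x+w,::-1];cv2.imwrite(f"pics/{n}crop.png",cv2.resize(c,None,fx=3.6,fy=3.6,interpolation=cv2.INTER_CUBIC))
E
```

```text
(270.13684210526316, 245.42105263157896) 95.0 [ 0.5081715  -0.02707436  0.086     ]
(348.51047904191614, 276.8622754491018) 668.0 [ 0.45849383 -0.16625538  0.066     ]
(312.25882352941176, 228.76470588235293) 170.0 [ 0.50875531 -0.02455177  0.084     ]
0.14778100879724726 70.35706738969584
```

View pics/tcrop.png

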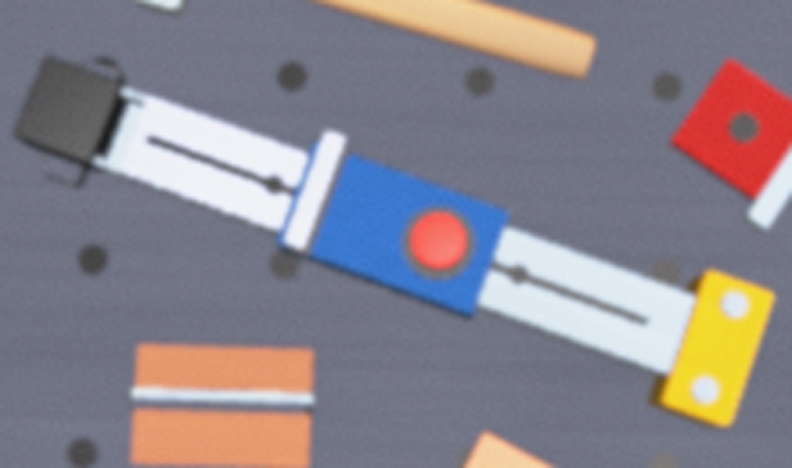

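```bash
python3 - <<'E'
from h import *
f=eyes.grab_frame("top")
c=lambda x,y:(150+(x-1.3)/3.6,180+(y-1.3)/3.6)
P={k:ray(f,c(x,y),z)[:2] for k,x,y,z in(("but",438,239,.086),("hin",518,273,.06),("hout",275,185,.06),("plateA",333,134,.115),("plateB",298,250,.115),("blk",718,347,.066),("slotO",150,139,.06),("slotI",646,321,.06))}
d=P["slotO"]-P["slotI"];u=d/np.linalg.norm(d);print("u",u,np.degrees(np.arctan2(u[1],u[0])))
n=np.array([-u[1],u[0]])
for k,p in P.items(): print(k,p.round(4),"along",((p-P["hin"])@u-.042).round(4),"across",((p-P["hin"])@n).round(4))
s=eyes.grab_frame("side");print(proj(s,[*P["but"],.086]))
B=np.array([*P["but"],.2])
for sg in(1,-1):
    x=np.array([0,0,-1.]);z=np.array([*(sg*n),0]);q=R.from_matrix(np.c_[x,np.cross(z,x),z]).as_quat();print(q,kinematics.ik(B,q))
E
```

```text
u [0.31934436 0.94763874] 71.37672071269513
but [ 0.5072 -0.0291] along 0.0002 across 0.0002
hin [ 0.4939 -0.0691] along -0.042 across 0.0
hout [0.5342 0.0522] along 0.0858 across 0.0005
plateA [0.5524 0.0216] along 0.0626 across -0.0265
plateB [0.4976 0.0358] along 0.0586 across 0.03
blk [ 0.46   -0.1673] along -0.1458 across 0.0008
slotO [0.5554 0.115 ] along 0.1521 across 0.0005
slotI [ 0.472  -0.1326] along -0.1091 across 0.0005
[313.91795854 226.78400109]
[ 0.69778914 -0.11441292 -0.69778914 -0.11441292] None
[ 0.11441292  0.69778914 -0.11441292  0.69778914] [-2.88340356e-01  3.02544077e-01  1.59622546e+00 -4.44089210e-16
  1.24282311e+00  3.66971851e-02]
```

The geometry agrees to about 1 mm: the button is at (0.507,-0.029) and the axis lies at 71.4°. The farther hole shows at 86 mm, so the next one should be near 48 mm. Next I press the button and drag.

```bash
cat >> h.py <<'E'
u=np.array([.31934,.94764,0]);u/=np.linalg.norm(u);n=np.array([-u[1],u[0],0])
O=np.array([.5072,-.0291,0])
_x=np.array([0,0,-1.]);Q=R.from_matrix(np.c_[_x,np.cross(-n,_x),-n]).as_quat()
def at(y,z,c=0): return O+u*y+n*c+np.array([0,0,z])
def st(t=""):
    s=monitor.sense();p=s["position"]-O;F=s["contact_force"]
    print(t,"clk %.2f y %.4f c %.4f z %.4f  Fy %.1f Fc %.1f Fz %.1f gap %.2f"%(s["clock"],p@u,p@n,p[2],F@u,F@n,F[2],s["finger_gap"]));return s
def snap(n,name,box=None,k=1):
    f=eyes.grab_frame(n);g=f["frame"][:,:,::-1]
    if box: x0,y0,x1,y1=box;g=cv2.resize(g[y0:y1,x0:x1],None,fx=k,fy=k,interpolation=cv2.INTER_CUBIC)
    cv2.imwrite(f"pics/{name}.png",g);return f
E
python3 - <<'E'
from h import *
env.close_gripper(20);st("shut")
env.reach(at(0,.2),Q);st()
env.movel(at(0,.095),.1);env.hold(.3);st("above")
print(env.movel(at(0,.0725),.012,guard=13));st("pressed");env.hold(.2);st("held")
snap("side","press",(210,100,430,300),3.6)
E
```

```text
shut clk 1.07 y -0.5527 c 0.1727 z 0.2313  Fy -1.3 Fc 0.7 Fz -0.0 gap -0.00
 clk 3.15 y -0.0007 c -0.0003 z 0.2000  Fy -0.1 Fc 0.8 Fz 0.4 gap -0.00
above clk 4.65 y -0.0000 c -0.0001 z 0.0952  Fy 0.3 Fc 0.4 Fz -0.2 gap 0.00
True
pressed clk 6.19 y -0.0000 c -0.0001 z 0.0752  Fy -0.1 Fc 2.8 Fz 8.1 gap -0.00
held clk 6.39 y 0.0000 c -0.0001 z 0.0753  Fy -0.7 Fc 1.7 Fz 8.6 gap 0.00
```

View pics/press.png

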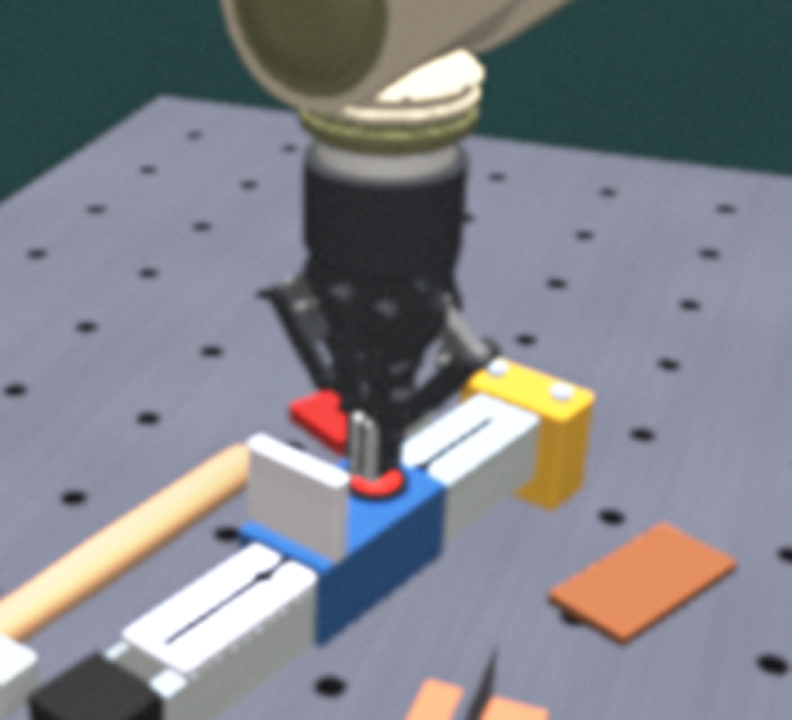

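The crop shows the fingertips centred on the button at about (376,480), which is almost flush with the stop. TCP height gives 10.7 mm pressed at about 9 N. I'll press a little more for friction, then drag out.

```bash
python3 - <<'E'
from h import *
print(env.movel(at(0,.0743),.005,guard=9));s=st("press");z=s["position"][2]
# keep commanding the same height (no z change)
print(env.movel(at(.006,.0743),.012,guard=15));st("6")
print(env.movel(at(.016,.0743),.012,guard=15));st("16");env.hold(.2);st()
f=snap("top","drag",(150,150,350,300),4)
E
```

```text
False
press clk 6.69 y 0.0000 c -0.0001 z 0.0750  Fy -0.4 Fc 3.3 Fz 10.9 gap 0.01
False
6 clk 7.34 y 0.0058 c -0.0001 z 0.0750  Fy -1.9 Fc 3.7 Fz 10.4 gap -0.00
False
16 clk 8.32 y 0.0158 c -0.0002 z 0.0750  Fy -3.0 Fc 3.5 Fz 10.8 gap 0.00
 clk 8.53 y 0.0158 c -0.0002 z 0.0750  Fy -2.1 Fc 3.7 Fz 10.8 gap -0.00
```

View pics/drag.png

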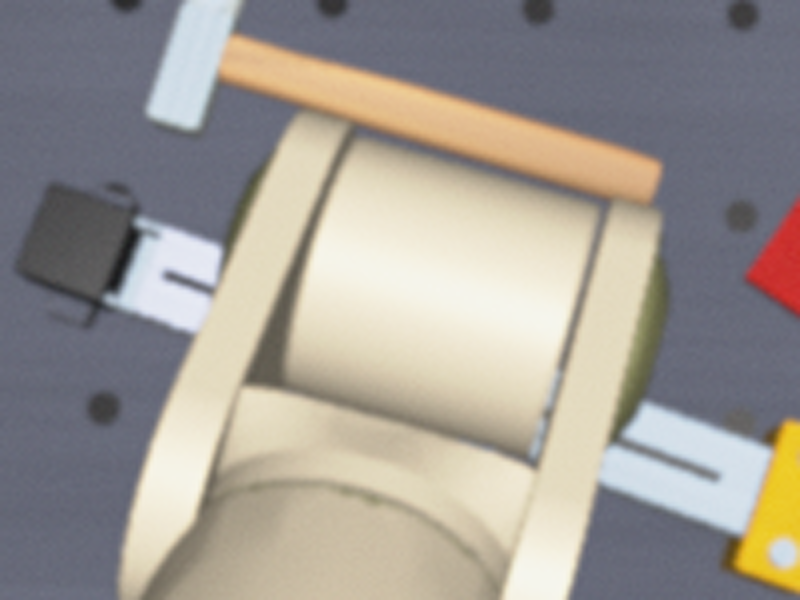

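The arm hides the stop from above, so I'll look from the side.

```bash
python3 - <<'E'
from h import *
f=snap("side","drag_s",(210,180,370,300),5)
for s in (0,.01,.016):
    print(s,[(5*(proj(f,at(s+.067,.115,c))-[210,180])).round() for c in(-.028,.028)])
E
```

```text
0 [array([340., 213.]), array([466., 271.])]
0.01 [array([321., 225.]), array([447., 284.])]
0.016 [array([309., 232.]), array([436., 291.])]
```

View pics/drag_s.png

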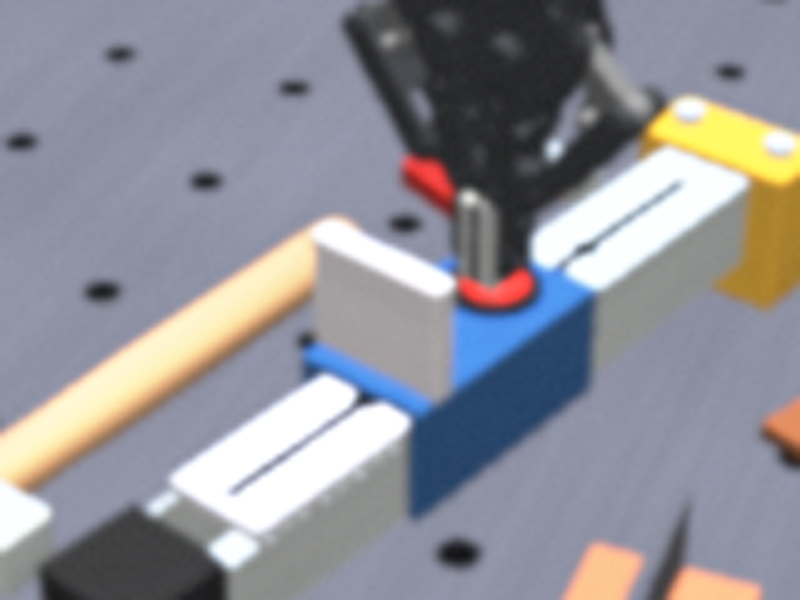

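The plate's outer top corners are at about (315,235) and (442,296), which matches roughly 14–16 mm of travel. The button is still held down and well clear of the first hole. I'll let it up, move the shut fingers in between button and plate, and push the plate gently.

```bash
python3 - <<'E'
from h import *
env.movel(at(.0158,.105),.04);st("up")
env.movel(at(.047,.105),.08)
print(env.movel(at(.047,.087),.04,guard=6));env.hold(.2);st("down")
print(env.movel(at(.070,.087),.015,guard=10));st("push1")
print(env.movel(at(.106,.087),.012,guard=9));s=st("push2")
f=snap("side","lock",(210,180,370,300),5)
for s in (.035,.048):
    print(s,[(5*(proj(f,at(s+.067,.115,c))-[210,180])).round() for c in(-.028,.028)])
E
```

```text
up clk 9.54 y 0.0158 c 0.0001 z 0.1048  Fy 0.6 Fc -0.1 Fz -0.6 gap 0.00
False
down clk 10.88 y 0.0470 c -0.0001 z 0.0872  Fy 0.0 Fc -0.3 Fz 0.5 gap 0.00
True
push1 clk 11.97 y 0.0636 c 0.0002 z 0.0867  Fy 0.5 Fc 1.3 Fz -0.2 gap -0.00
True
push2 clk 13.34 y 0.0726 c 0.0006 z 0.0862  Fy 0.2 Fc 0.0 Fz 0.1 gap -0.00
0.035 [array([271., 255.]), array([398., 316.])]
0.048 [array([244., 271.]), array([371., 334.])]
```

View pics/lock.png

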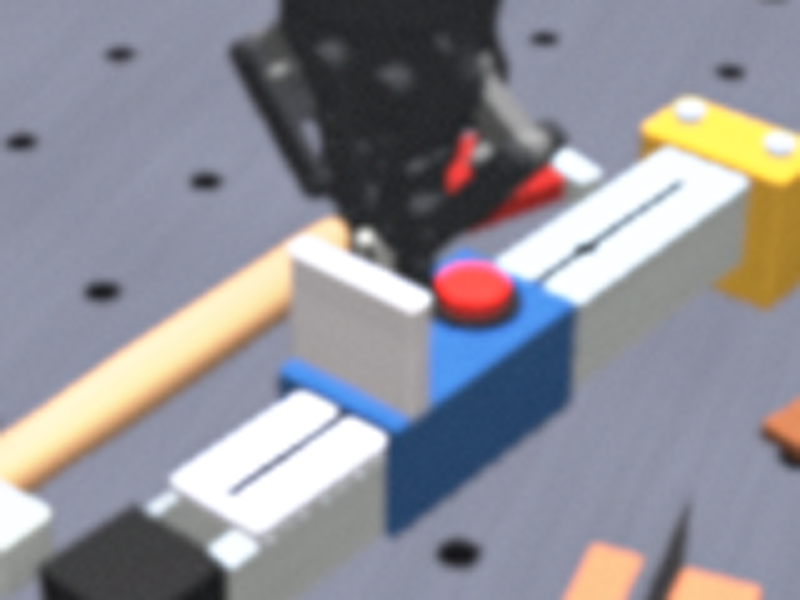

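The stop is at about 26 mm with the button half up, between holes. The guard tripped on contact transients and the force is now about zero, so I'll go on in small slow steps until the resistance persists.

```bash
python3 - <<'E'
from h import *
y=monitor.sense()["position"]; y=float((y-O)@u)
stop=0
while y<.103:
    y+=.003; g=env.movel(at(y,.087),.008,guard=9); env.hold(.05); s=st(f"{y:.4f} {g}")
    F=s["contact_force"]@u; a=float((s["position"]-O)@u)
    if F<-7: print("resist");break
    if g: y=a
f=snap("side","lock2",(210,180,370,300),5)
for s in (.035,.048):
    print(s,[(5*(proj(f,at(s+.067,.115,c))-[210,180])).round() for c in(-.028,.028)])
E
```

```text
0.0756 True clk 13.87 y 0.0742 c 0.0011 z 0.0857  Fy -0.3 Fc 0.1 Fz -0.3 gap -0.00
0.0772 True clk 14.26 y 0.0749 c 0.0015 z 0.0852  Fy 0.1 Fc 0.4 Fz 0.2 gap -0.00
0.0779 False clk 14.95 y 0.0771 c 0.0010 z 0.0861  Fy -5.4 Fc 2.5 Fz -4.8 gap -0.00
0.0809 False clk 15.53 y 0.0802 c 0.0009 z 0.0862  Fy -4.7 Fc 2.4 Fz -3.1 gap -0.00
0.0839 False clk 16.10 y 0.0833 c 0.0009 z 0.0862  Fy -5.2 Fc 2.5 Fz -2.5 gap 0.00
0.0869 False clk 16.68 y 0.0868 c 0.0001 z 0.0869  Fy -2.2 Fc 1.3 Fz -1.1 gap 0.00
0.0899 False clk 17.25 y 0.0898 c 0.0000 z 0.0870  Fy -4.2 Fc 2.0 Fz -2.0 gap 0.00
0.0929 False clk 17.82 y 0.0932 c -0.0002 z 0.0872  Fy -0.7 Fc 0.4 Fz -1.4 gap 0.00
0.0959 False clk 18.40 y 0.0954 c -0.0002 z 0.0872  Fy -7.6 Fc -0.1 Fz 1.6 gap 0.00
resist
0.035 [array([271., 255.]), array([398., 316.])]
0.048 [array([244., 271.]), array([371., 334.])]
```

View pics/lock2.png

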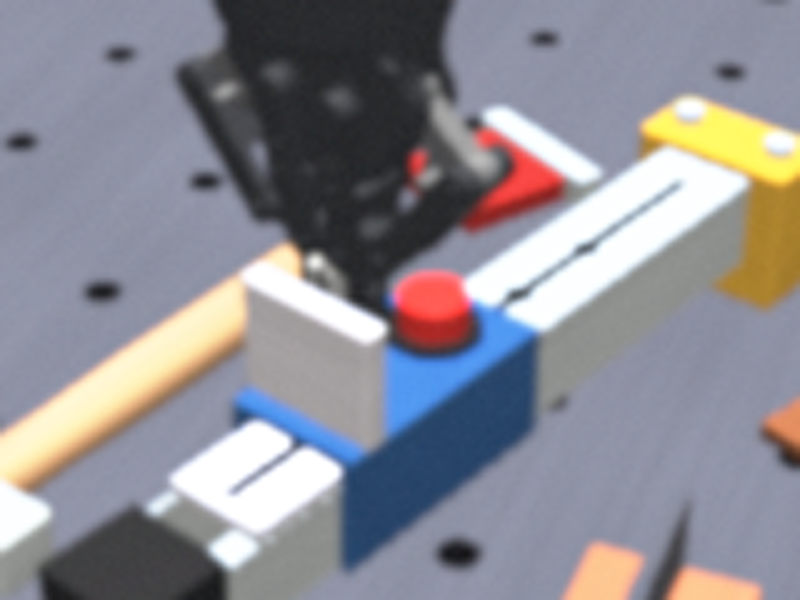

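The button stands fully up and the plate's corners at (244,268) and (386,330) put the stop at about 48 mm, matching the predicted hole. The start hole is now exposed at (515,295). I'll back off, lift away and check.

```bash
python3 - <<'E'
from h import *
env.movel(at(.085,.087),.03);st("free")
env.movel(at(.085,.2),.12); env.movel(at(-.12,.26),.15);env.hold(.3);st("away")
f=snap("side","final",(170,150,410,350),3.3)
t=eyes.grab_frame("top");b,a=blob(t["frame"],(0,150,120),(8,255,255),(235,215,290,262))
p=ray(t,b,.086);print(b,a,(p-O)@u,(p-O)@n)
E
```

```text
free clk 18.97 y 0.0850 c -0.0000 z 0.0870  Fy 0.5 Fc 0.5 Fz -0.1 gap -0.00
away clk 21.93 y -0.1198 c 0.0000 z 0.2599  Fy -0.1 Fc 0.5 Fz -0.0 gap -0.00
(244.17964071856287, 236.4251497005988) 167.0 0.04981956928056732 0.000582472984072752
```

View pics/final.png

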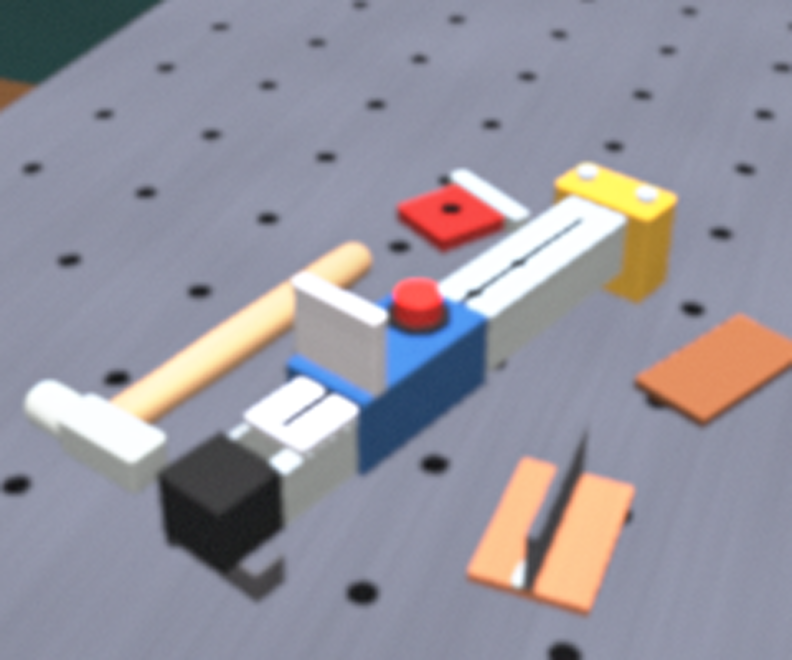

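The red button stands proud at about (417,300), the stop is at about 49 mm, the loose things are undisturbed and the arm is clear. I'm handing in.

```bash
python3 -c "
from h import *
job.hand_in()"
```

```text
the job is handed in; nothing more can be done
```

The stop is locked one hole farther out and the job is handed in; the last pictures and force readings agree with that. The hand-in gives no verdict.

- **Method:** I pressed the button with the shut fingertips to about 11 mm at about 11 N and dragged the stop about 16 mm out of its first hole. I then let the button up and pushed the plate gently outward until the resistance rose to 7.6 N.
- **Position:** The stop is at about 48–50 mm. The images beforehand put the next hole at about 48 mm (86 mm minus 38 mm).
- **Button and surroundings:** The last side picture shows the button standing fully up and the start hole uncovered. The loose things look undisturbed, judged by eye only. The arm is clear, with no force on the tool, and the clock read 22 s of the 58 s allowed.
- **What went less smoothly:** The first pushes on the plate tripped the force guard (10 N, then 9 N) on contact transients before the hole was reached. The force was back near zero after each, so I carried on in slower 3 mm steps. I did not test the lock by pulling the stop back.

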